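Pen the lantern in its rack with the clamped stop

TASK

Secure the blue lantern in its rack against the wind: first lift the chilli jar out of the rack and stand it gently on the round cork mat, then slide the yellow stop along its rail until it is snug against the lantern, so that the lantern is held between the stop and the end plate. Finally turn the red knob clockwise (seen from above) as far as it goes, so that its bar lies across the rail and clamps the stop there. Keep jar and lantern upright, do not push the jar with the stop, and leave everything else on the bench where it is.

Things in the scene. Friction and masses are not known exactly. Their poses are not given: they have to be found in the camera images.
- rack: Wooden rack base 180 (x) x 440 (y) x 18 mm, fixed. Origin: centre of underside. Aluminium rail (24 mm wide, top 34 mm above the bench) along y at x = +55 mm, away from the robot; lantern and jar stand in the lane along y at about x = -25 mm, floor 18 mm above the bench. Curb 8 mm high along the edge x = -86 mm. Lantern toward -y, stop toward +y, jar between.
- end_plate: Dark wood end plate fixed on the rack across the lane, 110 mm (x) by 10 mm (y) by 50 mm high. Origin: lower edge of the face that looks at the lantern, on the lane's middle; its +y axis points at the lantern (same axes as the rack).
- lantern: Loose blue battery lantern standing on the lane by the end plate: round base 90 mm diameter and 34 mm high, 116 mm tall over all, 0.5 kg. Origin: centre of its underside, z up.
- jar: Loose glass jar of red chillies with a brass lid, standing on the lane between lantern and stop: body 58 mm diameter, lid 54 mm diameter from 80 to 100 mm above its foot, about 0.3 kg. Origin: centre of its underside, z up.
- mat: Round cork mat fixed on the bench, 110 mm diameter, 6 mm thick. Origin: centre of its underside.
- stop_face (a point): Point on the face of the yellow stop plate that looks at the lantern (to -y; axes as the rack's), at the plate's lower edge, over rack x = -40 mm. The plate is 166 mm along x, 10 mm thick, from 22 to 72 mm above the bench. The knob's axis is 45 mm behind this face (+y) and 95 mm from this point in +x.
- knob_grip (a point): Centre of the red knob's grip on top of the stop's carriage, on the knob's vertical axis: an upright bar 64 mm long, 16 mm wide, 30 mm high (from 85 to 115 mm above the bench; this point is at 103 mm). Its y axis runs along the bar's length; z up.
- knob (a joint): Angle of the knob in rad: 0 is loose with the bar along the rail, growing clockwise seen from above to 1.5 at its hard stop, where the bar lies across the rail and the stop is clamped. Starts loose.
- mug: Bystander: white enamel mug, 80 mm diameter, 80 mm high. Origin: centre of its underside.
- spoon: Bystander: wooden spoon 200 mm long lying on the bench. Origin: at its middle, underside.
- tin: Bystander: tin can with red label, 74 mm diameter, 100 mm high. Origin: centre of its underside.
- stop: The sliding stop: yellow plate on a black carriage, 56 (x) x 70 (y) x 40 mm high, riding on the rail. Origin: centre of the carriage's underside, 22 mm above the bench, under the knob's axis; axes as the rack's. Slides up to 300 mm toward -y (the lantern) with about 2 N while the knob is loose; held fast when clamped.

How it is judged:
By the outcome, as a careful person would: the job done as asked, in the order asked, and still so for the second after the job is handed in, with the robot touching nothing.
It also fails if it takes over 61 s, if anything falls off the work surface, if the arm or the gripper's body presses on something with over 40 N, if the wrist force passes 120 N, or if a joint passes its speed limit or range.

ROBOT

A 6-joint arm with a two-finger parallel gripper is mounted at the origin on the work surface. World frame = base frame: x ahead of the robot, y to its left, z up, the work surface at z = 0. Lengths are in m, angles in rad, forces in N, time in s.
With the tool pointing down it reaches from about 0.35 to 0.925 m from the base axis. Payload 6.4 kg.
Tool frame: the origin (TCP) lies at the very end of the fingers, on their centre line; the grasp point (between the pads) lies 19 mm behind it; z points along the fingers, y is the direction in which the jaws open and shut (so a half turn about z gives the same grasp; the last joint's range is limited). The gripper opens to 85 mm and grips with 20 to 120 N. Pads are 22 mm wide; open, the fingers measure 114 mm over their backs; the gripper's body (76 mm by 85 mm) begins 54 mm behind the grasp point. The pads swing forward as they close: fully open they stand 13 mm farther back than shut.
Start: joints at [-0.174, 0.245, 1.558, -0, 1.339, -0.174], TCP at [0.65, 0, 0.231] pointing down, gripper open.
Joint ranges: [-3.13, 3.13], [-1.02, 2.26], [0.13, 2.54], [-0.95, 4.09], [0.21, 2.88], [-2.74, 2.74]. Speed limits (rad/s): [2.57, 2.57, 3.14, 3.14, 3.14, 3.14].

INTERFACE

Orientations are given as a rotation vector (axis times angle).
In Python, from rig import ctrl, cams, job gives the robot as it stands.
- The arm moves only by the tool servo_tool, never from a script. Its arguments are lists of equal length, an entry for each row: "turn": the turn, a rotation vector about the tool's x, y, z in units of 45 degrees (1.0 is 45 degrees), a list of three; "slide": the shift along the tool's x, y, z in units of 0.08 m (1.0 is 0.08 m), a list of three; "jaw": the closure, from 0 (fully open) to 1 (shut). In form: {"turn": [[ax, ay, az], ...], "slide": [[x, y, z], ...], "jaw": [jaw, ...]}. A call has 1 to 20 rows; each row is the pose to reach, as a shift and turn from the pose commanded when the call began, along the tool's axes at that moment; what a row does not reach only later rows make up. A row lasts 1/12 s, in which the tool goes at most 41.7 mm and 7.16 degrees, less where a joint would pass 70% of its speed; a pose out of reach is approached as far as the arm can. A call with a number of a shift or a turn outside -1 to 1 is refused whole. A call with a gripper value outside its range is refused whole. The fingers move at their own pace and stop on an object; "squeeze" is the grip in N (left out, the last holds). Time passes only in rows, so rows that repeat a pose let the fingers close. It gives the time, the measured TCP pose, the force and the opening at its end, in the units of the state.
- ctrl.read_state(): the state, without advancing time (a new reading comes with each control period).
- cams.grab_frame(name): name is "scene" or "side" or "wrist"; returns the picture (384x512x3 uint8, red, green, blue); there is no depth.
- cams.calibration(name): a dict with "fx", "fy", "cx", "cy" (pixels), "position" and "orientation" of the camera in the world; the wrist camera has in their place "tool_from_camera" (4x4, takes a point from camera to tool coordinates, whose origin is the TCP and whose axes are the flange's). Camera axes: x right, y up, looking along -z (the intrinsics and any distortion apply to the point x, -y, -z); pixel columns grow to the right and rows downward; lengths in m; the calibration is good to about 2 mm. A picture is of the moment at which its call begins: read the wrist's pose just before it. calibration takes no time and is no camera call.
- job.hand_in(): hands the job in, once; it reports no verdict.
Trained networks look in the newest picture that a camera, given by its name, has taken for a name from the list of things; names that differ only in an ending like _2 or _b are one class to them, and where a whole thing is asked for, a point or a joint stands for the part that bears it (a point fixed in the world has none). Each returns a list of dicts, best first, with "score" (0 to 1); they miss things now and then, are a little off and sometimes report something else, mostly with a low value. They report only what shows in the picture. A call takes as long as a camera call.
- cams.trace(camera, target): "mask" (384x512 bool, what is visible of it) and "pixel" ([column, row] in pixels, amid what is visible of it).
The state is a dict: "time": time; "joints": joint angles; "qd": joint speeds; "joint_efforts": joint torques, N m; "ee_pos": TCP position; "ee_rot": TCP orientation; "ft_force": force on the tool from outside, world axes, zero at the start; "torque": the same for the moment, N m; "grip_width": finger opening in m.
Only numpy, scipy, OpenCV 4.12 (cv2) and the standard library are available. Lean on these libraries where they do the work, as an engineer would, in place of code of your own. Each camera call takes 0.05 s, during which the arm holds its last target. There are 200 camera calls.

## Working session

There is one attempt and no reset: what is moved stays moved. The work goes in short steps, Python scripts to look and compute and a tool call to move; the robot and the scene stay as the last step left them, time stands still between calls to the robot, and variables do not carry over. Pictures are saved under pics/ and viewed, about 8 in all and at most 12, crops included, and the job is handed in when it is done.

Besides the shell and the picture viewer there is one more tool, called after "Emit:" by a JSON object that holds its "api" and its "payload", one argument or row to a line. servo_tool: Moves the arm, as the interface text tells. Shifts and turns lie within -1 to 1; 1 stands for 0.08 m of shift or 45 degrees of turn. Its arguments: {"type":"object","properties":{"turn":{"type":"array"},"slide":{"type":"array"},"jaw":{"type":"array"},"squeeze":{"type":"number"}},"required":["turn","slide","jaw"]}

```bash
ls; mkdir -p pics; python3 - <<'E'
from rig import ctrl,cams,job
import cv2,numpy as np
s=ctrl.read_state();print({k:np.round(v,3).tolist() for k,v in s.items()})
ims=[]
for n in ["scene","side","wrist"]:
    im=cams.grab_frame(n);cv2.imwrite(f"pics/{n}0.png",im[:,:,::-1]);ims.append(im)
    print(n,{k:np.round(v,4).tolist() for k,v in cams.calibration(n).items()})
E
```

```text
pics
{'time': 0.0, 'joints': [-0.174, 0.246, 1.559, -0.0, 1.339, -0.174], 'qd': [-0.0, 0.002, 0.003, -0.0, 0.001, -0.0], 'joint_efforts': [0.001, -42.951, -32.612, -0.0, 0.005, -0.0], 'ee_pos': [0.649, 0.0, 0.23], 'ee_rot': [-2.22, -2.22, 0.002], 'ft_force': [0.344, -0.18, 0.249], 'torque': [-0.069, -0.014, 0.004], 'grip_width': 0.086}
scene {'fx': 447.9975, 'fy': 447.9975, 'cx': 252.2928, 'cy': 187.7619, 'position': [1.2354, -0.8558, 0.8804], 'orientation': [0.9117, 0.3161, 0.5969]}
side {'fx': 498.7727, 'fy': 498.7727, 'cx': 254.5793, 'cy': 190.5551, 'position': [0.4884, -0.8568, 1.1402], 'orientation': [0.6937, -0.0392, -0.0558]}
wrist {'fx': 324.3742, 'fy': 324.3742, 'cx': 258.868, 'cy': 191.425, 'tool_from_camera': [[-0.0, 0.9599, 0.2804, 0.0706], [1.0, -0.0001, 0.0006, 0.0003], [0.0006, 0.2804, -0.9599, -0.1433], [0.0, 0.0, 0.0, 1.0]]}
```

View pics/scene0.png

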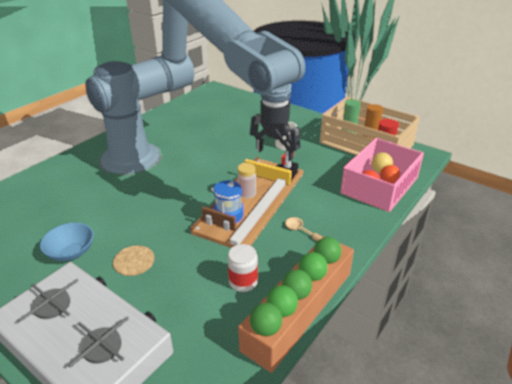

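View pics/side0.png

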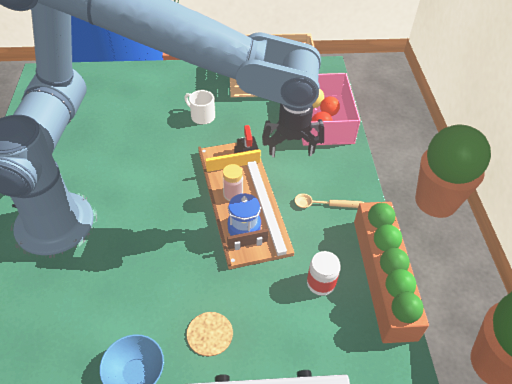

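```bash
cat > h.py <<'E'
from rig import ctrl,cams,job
import cv2,numpy as np
from scipy.spatial.transform import Rotation as R
def pose(n):
    c=cams.calibration(n)
    if n=="wrist":
        s=ctrl.read_state();T=np.eye(4);T[:3,:3]=R.from_rotvec(s["ee_rot"]).as_matrix();T[:3,3]=s["ee_pos"]
        M=T@np.array(c["tool_from_camera"]);return c,M[:3,:3],M[:3,3]
    o=np.array(c["orientation"]);Rm=o if o.shape==(3,3) else R.from_rotvec(o).as_matrix()
    return c,Rm,np.array(c["position"])
def ray(n,px):
    c,Rm,p=pose(n);d=Rm@np.array([(px[0]-c["cx"])/c["fx"],-(px[1]-c["cy"])/c["fy"],-1.]);return p,d
def onz(n,px,z):
    p,d=ray(n,px);return p+d*(z-p[2])/d[2]
def proj(n,X):
    c,Rm,p=pose(n);q=(np.atleast_2d(X)-p)@Rm
    return np.c_[c["cx"]+c["fx"]*q[:,0]/-q[:,2],c["cy"]+c["fy"]*q[:,1]/q[:,2]]
E
python3 - <<'E'
from h import *
for n in ["scene","side"]:
    print(cams.calibration(n).keys())
    for t in ["jar","lantern","mat","stop_face","knob_grip","end_plate","mug","tin","spoon","rack"]:
        r=cams.trace(n,t)
        for d in r[:1]:
            m=d["mask"];ys,xs=np.nonzero(m)
            print(n,t,round(d["score"],2),np.round(d["pixel"],1),m.sum(),xs.min(),xs.max(),ys.min(),ys.max(),np.round(onz(n,d["pixel"],.05),3))
            np.save(f"m_{n}_{t}.npy",m)
E
```

```text
dict_keys(['fx', 'fy', 'cx', 'cy', 'position', 'orientation'])
scene jar 0.64 [245.5 176.7] 477 238 254 164 197 [0.471 0.098 0.05 ]
scene lantern 0.83 [229.1 195.6] 971 212 243 180 222 [ 0.495 -0.014  0.05 ]
scene mat 0.61 [132.  259.6] 912 114 153 246 274 [ 0.47  -0.381  0.05 ]
scene stop_face 0.7 [278.3 170.3] 755 245 298 155 183 [0.536 0.194 0.05 ]
scene knob_grip 0.32 [297.6 226. ] 211 286 320 218 239 [ 0.744 -0.01   0.05 ]
scene end_plate 0.55 [279.8 172.6] 696 246 298 155 182 [0.548 0.186 0.05 ]
scene mug 0.41 [283.6 142.9] 62 276 295 123 148 [0.447 0.358 0.05 ]
scene tin 0.96 [243. 269.] 1237 228 257 244 290 [ 0.723 -0.234  0.05 ]
scene spoon 0.66 [299.3 225.5] 180 287 320 218 239 [ 0.746 -0.005  0.05 ]
scene rack 0.75 [261.1 204.2] 3854 191 302 154 247 [0.6  0.01 0.05]
dict_keys(['fx', 'fy', 'cx', 'cy', 'position', 'orientation'])
side jar 0.87 [234.  180.9] 610 223 242 164 199 [0.509 0.087 0.05 ]
side lantern 0.88 [244.9 216.5] 1132 228 260 194 234 [ 0.534 -0.042  0.05 ]
side mat 0.79 [208.4 334.6] 1603 187 232 312 355 [ 0.433 -0.375  0.05 ]
side stop_face 0.78 [241.1 156.6] 1064 205 260 125 171 [0.534 0.183 0.05 ]
side knob_grip 0.65 [200.8 103.6] 836 184 214 90 124 [0.412 0.432 0.05 ]
side end_plate 0.63 [243.7 236.6] 545 227 267 229 248 [ 0.527 -0.108  0.05 ]
side mug 0.72 [199.2 107. ] 777 184 214 90 122 [0.407 0.415 0.05 ]
side tin 0.92 [321.9 273.8] 1135 307 339 251 294 [ 0.717 -0.231  0.05 ]
side spoon 0.57 [323.  200.2] 449 295 361 194 208 [0.756 0.003 0.05 ]
side rack 0.57 [248.6 193.1] 5485 199 293 125 268 [0.549 0.04  0.05 ]
```

The scene camera shows the rack centre near (250,205), with the lantern at (229,196) and the jar at (246,177). The side camera shows the jar at (233,181), lantern (244,215), stop with the red knob at (248,135), mat (210,334), tin (323,273) and mug (202,107).

```bash
cat >> h.py <<'E'
from scipy.optimize import minimize
a=np.linspace(0,2*np.pi,40,endpoint=False)
def cyl(x,y,segs):  # list of (r,z)
    return np.vstack([np.c_[x+r*np.cos(a),y+r*np.sin(a),0*a+z] for r,z in segs])
def sil(n,X,S=4):
    p=proj(n,X);h=cv2.convexHull(((p+.5)*S*1).astype(np.int32));m=np.zeros((384*S,512*S),np.uint8);cv2.fillConvexPoly(m,h,1);return m>0
def iou(n,X,m,S=4):
    M=cv2.resize(m.astype(np.uint8),None,fx=S,fy=S,interpolation=cv2.INTER_NEAREST)>0
    q=sil(n,X,S);return (M&q).sum()/(M|q).sum()
def fit(views,masks,segs,x0):
    f=lambda v:-sum(iou(n,cyl(v[0],v[1],segs),masks[n]) for n in views)
    r=minimize(f,x0,method="Nelder-Mead",options=dict(initial_simplex=[x0,[x0[0]+.02,x0[1]],[x0[0],x0[1]+.02]],xatol=3e-4,fatol=1e-4))
    return np.round(r.x,4),round(-r.fun/len(views),3)
JAR=[(.029,.018),(.029,.098),(.027,.098),(.027,.118)]
LAN=[(.045,.018),(.045,.052),(.03,.134)]
MAT=[(.055,0),(.055,.006)]
TIN=[(.037,0),(.037,.1)]
E
python3 - <<'E'
from h import *
for t,segs,x0 in [("jar",JAR,[.5,.09]),("mat",MAT,[.45,-.38]),("tin",TIN,[.72,-.23]),("lantern",LAN,[.52,-.03])]:
    ms={n:np.load(f"m_{n}_{t}.npy") for n in["scene","side"]}
    for v in (["scene"],["side"],["scene","side"]): print(t,v,fit(v,ms,segs,x0))
im=cv2.imread("pics/side0.png")[110:280,180:310];cv2.imwrite("pics/crop1.png",cv2.resize(im,None,fx=4,fy=3.5,interpolation=cv2.INTER_CUBIC)[:595])
E
```

```text
jar ['scene'] (array([0.5008, 0.0657]), np.float64(0.781))
jar ['side'] (array([0.5034, 0.0679]), np.float64(0.858))
jar ['scene', 'side'] (array([0.5034, 0.0661]), np.float64(0.813))
mat ['scene'] (array([ 0.4295, -0.3508]), np.float64(0.944))
mat ['side'] (array([ 0.4329, -0.3502]), np.float64(0.971))
mat ['scene', 'side'] (array([ 0.4319, -0.3502]), np.float64(0.949))
tin ['scene'] (array([ 0.7187, -0.2292]), np.float64(0.938))
tin ['side'] (array([ 0.7186, -0.2306]), np.float64(0.908))
tin ['scene', 'side'] (array([ 0.719 , -0.2299]), np.float64(0.923))
lantern ['scene'] (array([ 0.5242, -0.0523]), np.float64(0.731))
lantern ['side'] (array([ 0.531 , -0.0448]), np.float64(0.809))
lantern ['scene', 'side'] (array([ 0.5299, -0.0542]), np.float64(0.755))
```

View pics/crop1.png

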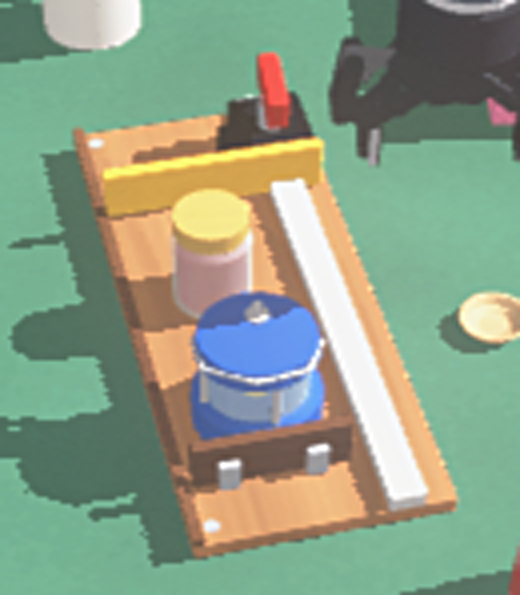

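The crop shows rack corners at side pixels (199,147), (229,266) and (294,253). The stop plate's top edge runs from (206,159) to (260.5,151), and the red knob grip sits at about (248,132).

```bash
python3 - <<'E'
from h import *
o=lambda c,r,z:np.round(onz("side",(180+(c+.0)/4,110+r/3.5),z),4)
A=o(77,130,.018);B=o(195,546,.018);C=o(456,498,.018)
print("rack",A,B,C,np.linalg.norm(A-B),np.linalg.norm(B-C))
d=A-B;e=C-B
print("yaw long",np.degrees(np.arctan2(-d[0],d[1])),"short",np.degrees(np.arctan2(e[1],e[0])),"centre",(A+C)/2)
print("stop top",o(104,171,.072),o(322,142,.072),"knob top",o(264,55,.115),o(272,75,.115),o(283,95,.115))
print("endplate top",o(188,447,.068),o(350,422,.068))
E
```

```text
rack [0.4057 0.2611 0.018 ] [ 0.4849 -0.1764  0.018 ] [ 0.6593 -0.1436  0.018 ] 0.44461094228549974 0.17745760056982623
yaw long 10.261046770574882 short 10.651389296456609 centre [0.5325  0.05875 0.018  ]
stop top [0.4298 0.158  0.072 ] [0.5922 0.1843 0.072 ] knob top [0.552  0.2481 0.115 ] [0.5566 0.2232 0.115 ] [0.5634 0.1986 0.115 ]
endplate top [ 0.4831 -0.1218  0.068 ] [ 0.5898 -0.1048  0.068 ]
```

Emit:
{"api": "servo_tool", "payload": {
  "turn": [
    [0,0,-0.23],
    [0,0,-0.23],
    [0,0,-0.23],
    [0,0,-0.23]
  ],
  "slide": [
    [0.2,-0.45,0],
    [0.4,-0.9,0],
    [0.4,-0.9,0],
    [0.4,-0.9,0]
  ],
  "jaw": [0,0,0,0],
  "squeeze": 40
}}

```text
time: 1.48
ee_pos: [0.5762, 0.0329, 0.2306]
ee_rot: [-2.01, -2.413, 0.001]
ft_force: [0.1, -0.3, -0.4]
grip_width: 0.0856
```

```bash
cat >> h.py <<'E'
def to(x,y,z):
    s=ctrl.read_state();Rm=R.from_rotvec(s["ee_rot"]).as_matrix()
    print("t",round(s["time"],2),"pos",np.round(s["ee_pos"],4),"yaw tool-x vs rack y",np.round(np.degrees(np.arctan2(-Rm[0,0],Rm[1,0])),2),"w",round(s["grip_width"],4),"F",np.round(s["ft_force"],1))
    print("slide units",np.round(Rm.T@(np.array([x,y,z])-s["ee_pos"])/.08,3))
E
python3 - <<'E'
from h import *
im=cams.grab_frame("wrist");cv2.imwrite("pics/w1.png",im[:,:,::-1])
for t,segs,x0 in [("jar",JAR,[.503,.066]),("lantern",LAN,[.53,-.05]),("stop_face",None,0),("knob_grip",None,0)]:
    for d in cams.trace("wrist",t)[:1]:
        m=d["mask"];ys,xs=np.nonzero(m);print(t,d["score"],d["pixel"],xs.min(),xs.max(),ys.min(),ys.max())
        if segs: print(fit(["wrist"],{"wrist":m},segs,x0))
to(.5034,.0661,.23)
E
```

```text
jar 0.82 [180.7, 129.1] 140 223 95 166
(array([0.5056, 0.0625]), np.float64(0.971))
lantern 0.73 [197.9, 252.6] 152 242 196 317
(array([ 0.5341, -0.0634]), np.float64(0.881))
stop_face 0.63 [209.5, 7.6] 108 307 0 22
t 1.73 pos [0.5792 0.0315 0.232 ] yaw tool-x vs rack y 10.31 w 0.0856 F [-0.5  0.3 -0.6]
slide units [ 0.595 -0.854  0.023]
```

Emit:
{"api": "servo_tool", "payload": {
  "turn": [
    [0,0,0],
    [0,0,0],
    [0,0,0],
    [0,0,0],
    [0,0,0],
    [0,0,0]
  ],
  "slide": [
    [0.28,-0.42,0],
    [0.56,-0.83,0.1],
    [0.56,-0.83,0.5],
    [0.56,-0.83,0.95],
    [0.56,-0.83,0.95],
    [0.56,-0.83,0.95]
  ],
  "jaw": [0,0,0,0,0,0]
}}

```text
time: 2.23
ee_pos: [0.504, 0.064, 0.1542]
ee_rot: [-2.01, -2.41, 0.003]
ft_force: [0.7, 0.9, 0.0]
grip_width: 0.0853
```

```bash
python3 - <<'E'
from h import *
im=cams.grab_frame("wrist");cv2.imwrite("pics/w2.png",im[:,:,::-1])
P=np.mean([ctrl.read_state()["ee_pos"]],0)
for d in cams.trace("wrist","jar")[:1]: print(d["score"],fit(["wrist"],{"wrist":d["mask"]},JAR,[.5045,.0645]))
to(.5045,.0645,.069)
E
```

```text
0.83 (array([0.5058, 0.0621]), np.float64(0.984))
t 2.33 pos [0.5065 0.0637 0.1573] yaw tool-x vs rack y 10.32 w 0.0853 F [-0.3  0.6 -0.2]
slide units [ 0.015 -0.026  1.104]
```

View pics/w2.png

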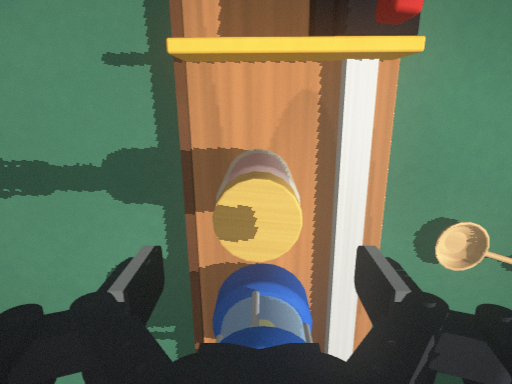

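The wrist view has the jar lid centred at (258,217) between the fingers, and the rack is square to the tool. Descending.

Emit:
{"api": "servo_tool", "payload": {
  "turn": [
    [0,0,0],
    [0,0,0],
    [0,0,0],
    [0,0,0],
    [0,0,0]
  ],
  "slide": [
    [-0.01,0,0.3],
    [-0.01,0,0.6],
    [-0.01,0,0.85],
    [-0.01,0,1.0],
    [-0.01,0,1.0]
  ],
  "jaw": [0,0,0,0,0]
}}

```text
time: 2.75
ee_pos: [0.5046, 0.0632, 0.0744]
ee_rot: [-2.011, -2.411, 0.002]
ft_force: [-0.9, 0.3, 0.7]
grip_width: 0.0852
```

Emit:
{"api": "servo_tool", "payload": {
  "turn": [
    [0,0,0],
    [0,0,0],
    [0,0,0],
    [0,0,0],
    [0,0,0],
    [0,0,0],
    [0,0,0],
    [0,0,0],
    [0,0,0],
    [0,0,0],
    [0,0,0],
    [0,0,0]
  ],
  "slide": [
    [0,0,0.05],
    [0,0,0.05],
    [0,0,0.05],
    [0,0,0.05],
    [0,0,0.05],
    [0,0,0.05],
    [0,0,0.05],
    [0,0,0.05],
    [0,0,0.05],
    [0,0,0.05],
    [0,0,0.05],
    [0,0,0.05]
  ],
  "jaw": [0.1,0.15,0.2,0.25,0.3,0.35,0.4,0.5,0.5,0.5,0.5,0.5],
  "squeeze": 40
}}

```text
time: 3.75
ee_pos: [0.5048, 0.0633, 0.0725]
ee_rot: [-2.012, -2.413, 0.001]
ft_force: [-4.5, 0.3, 8.3]
grip_width: 0.0564
```

Emit:
{"api": "servo_tool", "payload": {
  "turn": [
    [0,0,0],
    [0,0,0],
    [0,0,0],
    [0,0,0],
    [0,0,0],
    [0,0,0]
  ],
  "slide": [
    [0,0,-0.1],
    [0,0,-0.3],
    [0,0,-0.6],
    [0,0,-1.0],
    [0,0,-1.0],
    [0,0,-1.0]
  ],
  "jaw": [0.5,0.5,0.5,0.5,0.5,0.5]
}}

```text
time: 4.25
ee_pos: [0.5061, 0.0633, 0.1532]
ee_rot: [2.01, 2.41, 0.004]
ft_force: [-0.4, -0.4, -4.3]
grip_width: 0.0561
```

Emit:
{"api": "servo_tool", "payload": {
  "turn": [
    [0,0,0],
    [0,0,0],
    [0,0,0],
    [0,0,0],
    [0,0,0],
    [0,0,0]
  ],
  "slide": [
    [0,0,-0.3],
    [0,0,-0.6],
    [0,0,-0.9],
    [0,0,-1.0],
    [0,0,-1.0],
    [0,0,-1.0]
  ],
  "jaw": [0.5,0.5,0.5,0.5,0.5,0.5]
}}

```text
time: 4.75
ee_pos: [0.5039, 0.0634, 0.2294]
ee_rot: [-2.011, -2.411, 0.002]
ft_force: [-0.3, 0.7, -4.4]
grip_width: 0.0563
```

```bash
python3 - <<'E'
from h import *
to(.432,-.350,.23)
im=cams.grab_frame("wrist")
for d in cams.trace("wrist","jar")[:1]: print(d["score"],d["pixel"])
for t in ["lantern"]:
    for d in cams.trace("wrist",t)[:1]: print(t,fit(["wrist"],{"wrist":d["mask"]},LAN,[.53,-.06]))
E
```

```text
t 4.75 pos [0.5039 0.0634 0.2294] yaw tool-x vs rack y 10.35 w 0.0563 F [-0.3  0.7 -4.4]
slide units [-4.922 -1.813 -0.006]
0.65 [259.0, 270.6]
```

Emit:
{"api": "servo_tool", "payload": {
  "turn": [
    [0,0,0],
    [0,0,0],
    [0,0,0],
    [0,0,0]
  ],
  "slide": [
    [-0.25,-0.1,0],
    [-0.5,-0.2,0],
    [-0.75,-0.28,0],
    [-1,-0.36,0]
  ],
  "jaw": [0.5,0.5,0.5,0.5]
}}

```text
time: 5.23
ee_pos: [0.4898, -0.0211, 0.2296]
ee_rot: [-2.01, -2.411, 0.002]
ft_force: [-0.5, -1.0, -3.2]
grip_width: 0.0559
```

Emit:
{"api": "servo_tool", "payload": {
  "turn": [
    [0,0,0],
    [0,0,0],
    [0,0,0]
  ],
  "slide": [
    [-0.33,-0.12,0],
    [-0.66,-0.24,0],
    [-1,-0.36,0]
  ],
  "jaw": [0.5,0.5,0.5]
}}

```text
time: 5.48
ee_pos: [0.4758, -0.1051, 0.2297]
ee_rot: [-2.01, -2.411, 0.001]
ft_force: [0.7, -0.7, -2.9]
grip_width: 0.0563
```

Emit:
{"api": "servo_tool", "payload": {
  "turn": [
    [0,0,0],
    [0,0,0],
    [0,0,0]
  ],
  "slide": [
    [-0.33,-0.12,0],
    [-0.66,-0.24,0],
    [-1,-0.36,0]
  ],
  "jaw": [0.5,0.5,0.5]
}}

```text
time: 5.73
ee_pos: [0.4619, -0.1891, 0.2297]
ee_rot: [-2.01, -2.411, 0.0]
ft_force: [1.0, 1.1, -2.7]
grip_width: 0.0559
```

Emit:
{"api": "servo_tool", "payload": {
  "turn": [
    [0,0,0],
    [0,0,0],
    [0,0,0]
  ],
  "slide": [
    [-0.33,-0.12,0],
    [-0.66,-0.24,0],
    [-1,-0.36,0]
  ],
  "jaw": [0.5,0.5,0.5]
}}

```text
time: 5.98
ee_pos: [0.4479, -0.2729, 0.2296]
ee_rot: [-2.01, -2.41, -0.001]
ft_force: [-0.5, 0.3, -3.3]
grip_width: 0.056
```

Emit:
{"api": "servo_tool", "payload": {
  "turn": [
    [0,0,0],
    [0,0,0],
    [0,0,0],
    [0,0,0],
    [0,0,0],
    [0,0,0]
  ],
  "slide": [
    [-0.3,-0.12,0],
    [-0.6,-0.24,0],
    [-0.85,-0.33,0],
    [-0.92,-0.37,0],
    [-0.92,-0.37,0],
    [-0.92,-0.37,0]
  ],
  "jaw": [0.5,0.5,0.5,0.5,0.5,0.5]
}}

```text
time: 6.48
ee_pos: [0.4327, -0.349, 0.2301]
ee_rot: [-2.011, -2.411, -0.002]
ft_force: [0.1, 0.4, -3.8]
grip_width: 0.056
```

```bash
python3 - <<'E'
from h import *
to(.432,-.350,.23)
im=cams.grab_frame("wrist");cv2.imwrite("pics/w3.png",im[:,:,::-1])
im=cams.grab_frame("side");cv2.imwrite("pics/s3.png",im[:,:,::-1])
J=[(r,z+.16) for r,z in JAR]
for n in ["side"]:
  for d in cams.trace(n,"jar")[:1]: print(n,d["score"],fit([n],{n:d["mask"]},J,[.432,-.35]))
E
```

```text
t 6.48 pos [ 0.4327 -0.349   0.2301] yaw tool-x vs rack y 10.33 w 0.056 F [ 0.1  0.4 -3.8]
slide units [-0.01  -0.011  0.001]
side 0.93 (array([ 0.4329, -0.3485]), np.float64(0.73))
```

Emit:
{"api": "servo_tool", "payload": {
  "turn": [
    [0,0,0],
    [0,0,0],
    [0,0,0],
    [0,0,0]
  ],
  "slide": [
    [0,0,0.3],
    [0,0,0.6],
    [0,0,0.9],
    [0,0,1.0]
  ],
  "jaw": [0.5,0.5,0.5,0.5]
}}

```text
time: 6.97
ee_pos: [0.4318, -0.3469, 0.1474]
ee_rot: [-2.006, -2.409, -0.002]
ft_force: [0.4, 1.1, -3.1]
grip_width: 0.0557
```

Emit:
{"api": "servo_tool", "payload": {
  "turn": [
    [0,0,0],
    [0,0,0],
    [0,0,0],
    [0,0,0],
    [0,0,0],
    [0,0,0],
    [0,0,0]
  ],
  "slide": [
    [0,0,0.3],
    [0,0,0.6],
    [0,0,0.8],
    [0,0,0.93],
    [0,0,1.0],
    [0,0,1.0],
    [0,0,1.0]
  ],
  "jaw": [0.5,0.5,0.5,0.5,0.5,0.5,0.5]
}}

```text
time: 7.55
ee_pos: [0.4337, -0.3503, 0.0724]
ee_rot: [2.011, 2.412, -0.0]
ft_force: [0.4, -0.3, -3.5]
grip_width: 0.056
```

Emit:
{"api": "servo_tool", "payload": {
  "turn": [
    [0,0,0],
    [0,0,0],
    [0,0,0],
    [0,0,0],
    [0,0,0],
    [0,0,0]
  ],
  "slide": [
    [0,0,0.03],
    [0,0,0.06],
    [0,0,0.09],
    [0,0,0.12],
    [0,0,0.12],
    [0,0,0.12]
  ],
  "jaw": [0.5,0.5,0.5,0.5,0.5,0.5]
}}

```text
time: 8.05
ee_pos: [0.4329, -0.3498, 0.0615]
ee_rot: [-2.012, -2.412, -0.0]
ft_force: [1.0, -0.4, -3.8]
grip_width: 0.0561
```

Emit:
{"api": "servo_tool", "payload": {
  "turn": [
    [0,0,0],
    [0,0,0],
    [0,0,0],
    [0,0,0],
    [0,0,0]
  ],
  "slide": [
    [0,0,0.01],
    [0,0,0.02],
    [0,0,0.03],
    [0,0,0.03],
    [0,0,0.03]
  ],
  "jaw": [0.5,0.5,0.5,0.5,0.5]
}}

```text
time: 8.47
ee_pos: [0.4333, -0.3504, 0.0606]
ee_rot: [2.011, 2.413, -0.001]
ft_force: [-3.0, 1.7, 5.7]
grip_width: 0.0561
```

Contact. Releasing, gradually.

Emit:
{"api": "servo_tool", "payload": {
  "turn": [
    [0,0,0],
    [0,0,0],
    [0,0,0],
    [0,0,0],
    [0,0,0],
    [0,0,0],
    [0,0,0],
    [0,0,0]
  ],
  "slide": [
    [0,0,0],
    [0,0,0],
    [0,0,0],
    [0,0,0],
    [0,0,0],
    [0,0,0],
    [0,0,0],
    [0,0,0]
  ],
  "jaw": [0.3,0.25,0.2,0.1,0,0,0,0]
}}

```text
time: 9.13
ee_pos: [0.4331, -0.3498, 0.0592]
ee_rot: [2.012, 2.413, 0.0]
ft_force: [0.1, -0.3, -0.5]
grip_width: 0.0856
```

Emit:
{"api": "servo_tool", "payload": {
  "turn": [
    [0,0,0],
    [0,0,0],
    [0,0,0],
    [0,0,0],
    [0,0,0]
  ],
  "slide": [
    [0,0,-0.1],
    [0,0,-0.35],
    [0,0,-0.7],
    [0,0,-1.0],
    [0,0,-1.0]
  ],
  "jaw": [0,0,0,0,0]
}}

```text
time: 9.55
ee_pos: [0.4355, -0.3527, 0.1457]
ee_rot: [2.005, 2.405, -0.003]
ft_force: [-0.3, -0.6, 1.5]
grip_width: 0.0856
```

Emit:
{"api": "servo_tool", "payload": {
  "turn": [
    [0,0,0],
    [0,0,0],
    [0,0,0],
    [0,0,0]
  ],
  "slide": [
    [0,0,-0.4],
    [0,0,-0.8],
    [0,0,-1.0],
    [0,0,-1.0]
  ],
  "jaw": [0,0,0,0]
}}

```text
time: 9.88
ee_pos: [0.4347, -0.3518, 0.2246]
ee_rot: [2.006, 2.406, -0.003]
ft_force: [-0.7, -0.1, 0.8]
grip_width: 0.0853
```

```bash
python3 - <<'E'
from h import *
J=[(r,z-.012) for r,z in JAR]
for n in ["side","scene"]:
  im=cams.grab_frame(n);cv2.imwrite(f"pics/{n}4.png",im[:,:,::-1])
  for d in cams.trace(n,"jar")[:1]: print(n,d["score"],fit([n],{n:d["mask"]},J,[.432,-.35]))
to(.557,.222,.2306)
E
```

```text
side 0.67 (array([ 0.4344, -0.3481]), np.float64(0.934))
scene 0.87 (array([ 0.4315, -0.3493]), np.float64(0.963))
t 10.08 pos [ 0.4324 -0.349   0.2175] yaw tool-x vs rack y 10.35 w 0.0855 F [-1.1  0.1 -0.3]
slide units [ 6.742  2.815 -0.15 ]
```

View pics/side4.png

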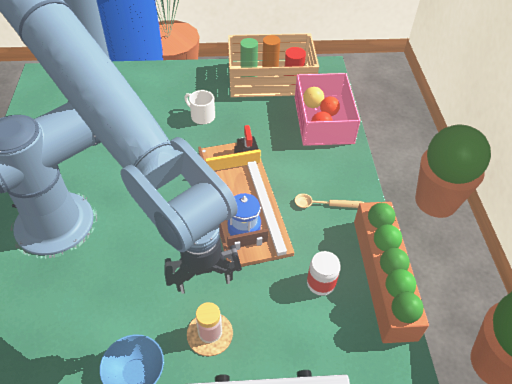

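The jar stands upright on the mat at (208,322). Next I move to the knob.

Emit:
{"api": "servo_tool", "payload": {
  "turn": [
    [0,0,0],
    [0,0,0],
    [0,0,0]
  ],
  "slide": [
    [0.33,0.14,0],
    [0.66,0.28,0],
    [1,0.42,-0.15]
  ],
  "jaw": [0,0,0]
}}

```text
time: 10.33
ee_pos: [0.4498, -0.2628, 0.2268]
ee_rot: [-2.008, -2.405, -0.001]
ft_force: [0.2, 0.6, 0.1]
grip_width: 0.0855
```

Emit:
{"api": "servo_tool", "payload": {
  "turn": [
    [0,0,0],
    [0,0,0],
    [0,0,0]
  ],
  "slide": [
    [0.33,0.14,0],
    [0.66,0.28,0],
    [1,0.42,0]
  ],
  "jaw": [0,0,0]
}}

```text
time: 10.58
ee_pos: [0.4698, -0.1787, 0.2296]
ee_rot: [-2.011, -2.41, 0.0]
ft_force: [0.4, -0.5, -0.9]
grip_width: 0.0853
```

Emit:
{"api": "servo_tool", "payload": {
  "turn": [
    [0,0,0],
    [0,0,0],
    [0,0,0]
  ],
  "slide": [
    [0.33,0.14,0],
    [0.66,0.28,0],
    [1,0.42,0]
  ],
  "jaw": [0,0,0]
}}

```text
time: 10.83
ee_pos: [0.4883, -0.0939, 0.2293]
ee_rot: [-2.01, -2.41, 0.001]
ft_force: [-0.1, -0.1, 0.1]
grip_width: 0.0854
```

Emit:
{"api": "servo_tool", "payload": {
  "turn": [
    [0,0,0],
    [0,0,0],
    [0,0,0]
  ],
  "slide": [
    [0.33,0.14,0],
    [0.66,0.28,0],
    [1,0.42,0]
  ],
  "jaw": [0,0,0]
}}

```text
time: 11.08
ee_pos: [0.5069, -0.0093, 0.2293]
ee_rot: [-2.01, -2.41, 0.002]
ft_force: [1.0, -1.2, -0.0]
grip_width: 0.0851
```

Emit:
{"api": "servo_tool", "payload": {
  "turn": [
    [0,0,0],
    [0,0,0],
    [0,0,0]
  ],
  "slide": [
    [0.33,0.14,0],
    [0.66,0.28,0],
    [1,0.42,0]
  ],
  "jaw": [0,0,0]
}}

```text
time: 11.33
ee_pos: [0.5256, 0.0753, 0.2292]
ee_rot: [-2.01, -2.411, 0.003]
ft_force: [-0.0, 0.0, 1.1]
grip_width: 0.0854
```

Emit:
{"api": "servo_tool", "payload": {
  "turn": [
    [0,0,0],
    [0,0,0],
    [0,0,0],
    [0,0,0],
    [0,0,0],
    [0,0,0]
  ],
  "slide": [
    [0.33,0.14,0],
    [0.66,0.28,0],
    [1,0.42,0],
    [1,0.6,0],
    [1,0.7,0],
    [1,0.7,0]
  ],
  "jaw": [0,0,0,0.2,0.3,0.3]
}}

```text
time: 11.83
ee_pos: [0.5674, 0.1626, 0.2296]
ee_rot: [-2.011, -2.412, 0.003]
ft_force: [-0.7, -0.7, -0.3]
grip_width: 0.0597
```

```bash
python3 - <<'E'
from h import *
to(.557,.222,.084)
im=cams.grab_frame("wrist");cv2.imwrite("pics/w5.png",im[:,:,::-1])
hsv=cv2.cvtColor(im,cv2.COLOR_RGB2HSV);m=((hsv[...,0]<6)|(hsv[...,0]>172))&(hsv[...,1]>170)&(hsv[...,2]>90)
k,l,st,ce=cv2.connectedComponentsWithStats(m.astype(np.uint8))
for i in range(1,k):
    if st[i,4]>80: print(st[i],ce[i])
for t in ["knob_grip","lantern"]:
    for d in cams.trace("wrist",t)[:1]:
        print(t,d["score"],d["pixel"],onz("wrist",d["pixel"],.11))
        np.save(f"m5_{t}.npy",d["mask"])
E
```

```text
t 11.83 pos [0.5674 0.1626 0.2296] yaw tool-x vs rack y 10.37 w 0.0597 F [-0.7 -0.7 -0.3]
slide units [0.754 0.01  1.819]
[504  50   8  25 106] [508.75471698  64.30188679]
[ 244   71   26   84 1612] [256.43486352 111.93238213]
knob_grip 0.98 [255.9, 111.3] [0.55346104 0.21994852 0.11      ]
lantern 0.89 [204.8, 318.5] [0.53927019 0.02147782 0.11      ]
```

View pics/w5.png

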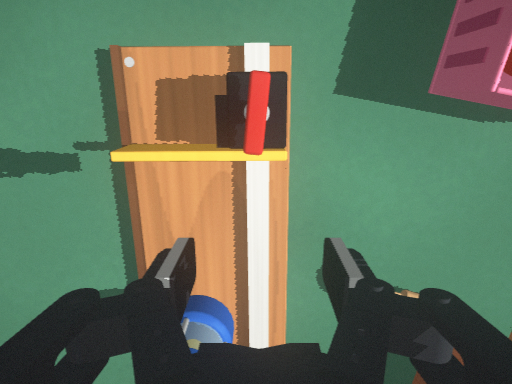

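The knob bar's top runs from (260,72) to (255,153), about 3.5° clockwise of the rail. The lantern is at (205,330) and untouched. I'll align with the bar and descend onto it.

Emit:
{"api": "servo_tool", "payload": {
  "turn": [
    [0,0,0.08],
    [0,0,0.08],
    [0,0,0.08],
    [0,0,0.08],
    [0,0,0.08],
    [0,0,0.08]
  ],
  "slide": [
    [0.37,-0.03,0],
    [0.74,-0.03,0.2],
    [0.74,-0.03,0.5],
    [0.74,-0.03,0.9],
    [0.74,-0.03,0.9],
    [0.74,-0.03,0.9]
  ],
  "jaw": [0.3,0.3,0.3,0.3,0.3,0.3]
}}

```text
time: 12.48
ee_pos: [0.5525, 0.2195, 0.1577]
ee_rot: [-2.086, -2.345, 0.006]
ft_force: [0.9, 0.4, 0.1]
grip_width: 0.0599
```

```bash
python3 - <<'E'
from h import *
to(.557,.222,.086)
im=cams.grab_frame("wrist");cv2.imwrite("pics/w6.png",im[:,:,::-1])
for t in ["knob_grip"]:
    for d in cams.trace("wrist",t)[:1]:
        ys,xs=np.nonzero(d["mask"])
        print(t,d["score"],d["pixel"],xs.min(),xs.max(),ys.min(),ys.max(),cv2.minAreaRect(np.c_[xs,ys].astype(np.int32)))
        P=onz("wrist",d["pixel"],.113);to(P[0],P[1],.086)
E
```

```text
t 12.48 pos [0.5525 0.2195 0.1577] yaw tool-x vs rack y 6.7 w 0.0599 F [0.9 0.4 0.1]
slide units [0.025 0.063 0.896]
knob_grip 0.63 [260.4, 209.5] 246 277 158 263 ((261.5, 210.5), (105.0, 31.0), 90.0)
t 12.58 pos [0.5551 0.22   0.1612] yaw tool-x vs rack y 6.69 w 0.0599 F [ 0.8 -0.1  0.1]
slide units [0.036 0.012 0.94 ]
```

View pics/w6.png

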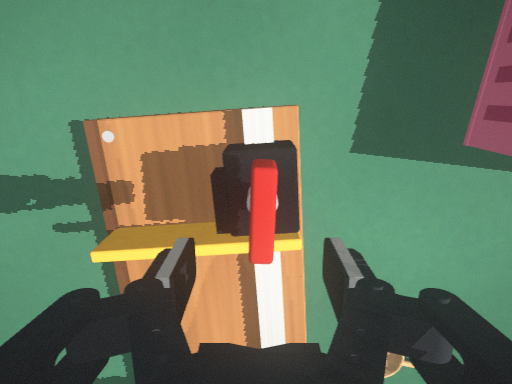

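The bar is parallel to the jaws, centred at (262,211). Descending and gripping.

Emit:
{"api": "servo_tool", "payload": {
  "turn": [
    [0,0,0],
    [0,0,0],
    [0,0,0],
    [0,0,0],
    [0,0,0],
    [0,0,0]
  ],
  "slide": [
    [0.03,0.01,0.2],
    [0.03,0.01,0.45],
    [0.03,0.01,0.7],
    [0.03,0.01,0.9],
    [0.03,0.01,0.9],
    [0.03,0.01,0.9]
  ],
  "jaw": [0.3,0.3,0.3,0.3,0.3,0.3]
}}

```text
time: 13.08
ee_pos: [0.5556, 0.2227, 0.0887]
ee_rot: [2.087, 2.347, 0.002]
ft_force: [0.0, -0.2, 0.6]
grip_width: 0.0597
```

Emit:
{"api": "servo_tool", "payload": {
  "turn": [
    [0,0,0],
    [0,0,0],
    [0,0,0],
    [0,0,0],
    [0,0,0],
    [0,0,0],
    [0,0,0],
    [0,0,0],
    [0,0,0]
  ],
  "slide": [
    [0,0,0],
    [0,0,0],
    [0,0,0],
    [0,0,0],
    [0,0,0],
    [0,0,0],
    [0,0,0],
    [0,0,0],
    [0,0,0]
  ],
  "jaw": [0.4,0.5,0.6,0.7,0.8,0.9,0.9,0.9,0.9],
  "squeeze": 40
}}

```text
time: 13.83
ee_pos: [0.5542, 0.2229, 0.0881]
ee_rot: [-2.086, -2.348, 0.002]
ft_force: [-3.6, -0.8, 6.4]
grip_width: 0.0151
```

```bash
python3 - <<'E'
from h import *
to(.587,.0445,.0855)
print(ctrl.read_state()["torque"])
E
```

```text
t 13.83 pos [0.5542 0.2229 0.0881] yaw tool-x vs rack y 6.75 w 0.0151 F [-3.6 -0.8  6.4]
slide units [-2.263  0.145  0.032]
[-0.20333152  0.78992444 -0.07899385]
```

Emit:
{"api": "servo_tool", "payload": {
  "turn": [
    [0,0,0],
    [0,0,0],
    [0,0,0],
    [0,0,0],
    [0,0,0],
    [0,0,0],
    [0,0,0],
    [0,0,0],
    [0,0,0],
    [0,0,0],
    [0,0,0],
    [0,0,0]
  ],
  "slide": [
    [-0.05,0,0],
    [-0.15,0.01,0],
    [-0.25,0.016,0],
    [-0.35,0.022,0],
    [-0.45,0.028,0],
    [-0.55,0.035,0],
    [-0.65,0.041,0],
    [-0.75,0.047,0],
    [-0.85,0.054,0],
    [-0.95,0.06,0],
    [-1,0.063,0],
    [-1,0.063,0]
  ],
  "jaw": [0.9,0.9,0.9,0.9,0.9,0.9,0.9,0.9,0.9,0.9,0.9,0.9]
}}

```text
time: 14.83
ee_pos: [0.5692, 0.1433, 0.0881]
ee_rot: [-2.088, -2.348, 0.001]
ft_force: [-3.2, -2.9, 6.0]
grip_width: 0.0155
```

```bash
python3 - <<'E'
from h import *
to(.587,.0445,.0855)
n="side";im=cams.grab_frame(n);cv2.imwrite("pics/s7.png",cv2.resize(im[100:280,170:310,::-1],None,fx=4,fy=3.3,interpolation=cv2.INTER_CUBIC))
E
```

```text
t 14.83 pos [0.5692 0.1433 0.0881] yaw tool-x vs rack y 6.71 w 0.0155 F [-3.2 -2.9  6. ]
slide units [-1.253  0.077  0.033]
```

View pics/s7.png

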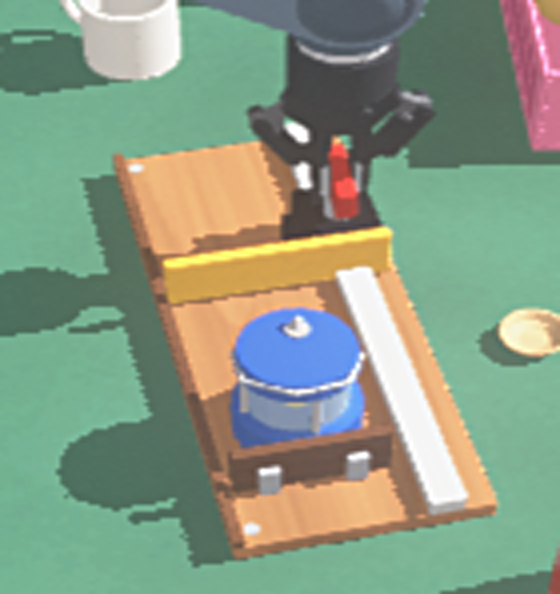

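The stop follows the knob, with its plate at crop (280,265) and the lantern standing against the end plate. I'll continue, then creep to contact.

Emit:
{"api": "servo_tool", "payload": {
  "turn": [
    [0,0,0],
    [0,0,0],
    [0,0,0],
    [0,0,0],
    [0,0,0],
    [0,0,0],
    [0,0,0],
    [0,0,0],
    [0,0,0],
    [0,0,0],
    [0,0,0],
    [0,0,0]
  ],
  "slide": [
    [-0.05,0,0],
    [-0.15,0.01,0],
    [-0.25,0.016,0],
    [-0.35,0.022,0],
    [-0.45,0.028,0],
    [-0.55,0.035,0],
    [-0.65,0.041,0],
    [-0.75,0.047,0],
    [-0.85,0.054,0],
    [-0.95,0.06,0],
    [-1,0.063,0],
    [-1,0.063,0]
  ],
  "jaw": [0.9,0.9,0.9,0.9,0.9,0.9,0.9,0.9,0.9,0.9,0.9,0.9]
}}

```text
time: 15.88
ee_pos: [0.5841, 0.0641, 0.088]
ee_rot: [2.087, 2.347, -0.0]
ft_force: [-1.0, -2.1, 4.2]
grip_width: 0.0154
```

Emit:
{"api": "servo_tool", "payload": {
  "turn": [
    [0,0,0],
    [0,0,0],
    [0,0,0],
    [0,0,0],
    [0,0,0]
  ],
  "slide": [
    [-0.03,0,0],
    [-0.06,0.004,0],
    [-0.09,0.006,0],
    [-0.12,0.008,0],
    [-0.12,0.008,0]
  ],
  "jaw": [0.9,0.9,0.9,0.9,0.9]
}}

```text
time: 16.3
ee_pos: [0.5857, 0.0554, 0.0881]
ee_rot: [2.087, 2.348, 0.001]
ft_force: [-1.0, 0.1, 5.7]
grip_width: 0.0155
```

```bash
python3 - <<'E'
from h import *
to(.587,.0445,.0855)
n="side";im=cams.grab_frame(n);cv2.imwrite("pics/s8.png",cv2.resize(im[150:280,190:310,::-1],None,fx=5,fy=4.5,interpolation=cv2.INTER_CUBIC))
E
```

```text
t 16.3 pos [0.5857 0.0554 0.0881] yaw tool-x vs rack y 6.73 w 0.0155 F [-1.   0.1  5.7]
slide units [-0.137 -0.     0.032]
```

View pics/s8.png

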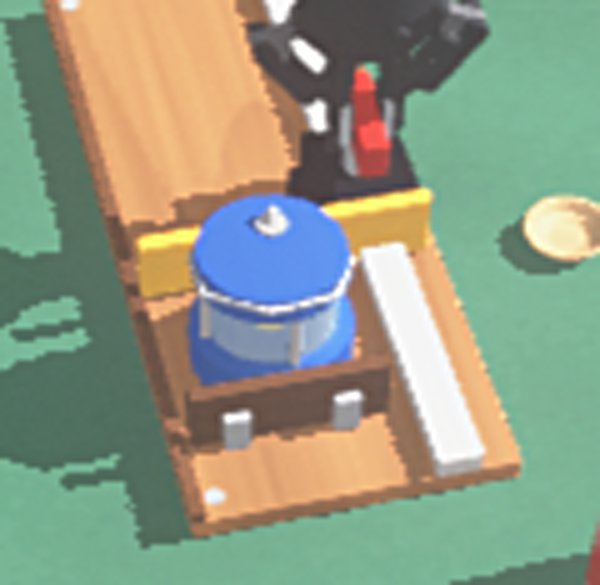

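The plate is near the lantern, with roughly 10 mm left. Creeping with force checks.

Emit:
{"api": "servo_tool", "payload": {
  "turn": [
    [0,0,0],
    [0,0,0],
    [0,0,0],
    [0,0,0]
  ],
  "slide": [
    [-0.03,0.002,0],
    [-0.06,0.004,0],
    [-0.06,0.004,0],
    [-0.06,0.004,0]
  ],
  "jaw": [0.9,0.9,0.9,0.9]
}}

```text
time: 16.68
ee_pos: [0.5866, 0.0507, 0.0881]
ee_rot: [2.086, 2.348, 0.0]
ft_force: [-1.8, 1.1, 4.9]
grip_width: 0.0156
```

Emit:
{"api": "servo_tool", "payload": {
  "turn": [
    [0,0,0],
    [0,0,0],
    [0,0,0]
  ],
  "slide": [
    [-0.015,0.001,0],
    [-0.03,0.002,0],
    [-0.03,0.002,0]
  ],
  "jaw": [0.9,0.9,0.9]
}}

```text
time: 16.93
ee_pos: [0.587, 0.0486, 0.0881]
ee_rot: [2.087, 2.348, 0.001]
ft_force: [-2.0, 1.0, 4.7]
grip_width: 0.0153
```

Emit:
{"api": "servo_tool", "payload": {
  "turn": [
    [0,0,0],
    [0,0,0],
    [0,0,0]
  ],
  "slide": [
    [-0.01,0.001,0],
    [-0.02,0.001,0],
    [-0.02,0.001,0]
  ],
  "jaw": [0.9,0.9,0.9]
}}

```text
time: 17.18
ee_pos: [0.5873, 0.0471, 0.0881]
ee_rot: [2.087, 2.348, 0.001]
ft_force: [-1.4, 1.1, 5.8]
grip_width: 0.0155
```

Emit:
{"api": "servo_tool", "payload": {
  "turn": [
    [0,0,0],
    [0,0,0],
    [0,0,0]
  ],
  "slide": [
    [-0.01,0.001,0],
    [-0.02,0.001,0],
    [-0.02,0.001,0]
  ],
  "jaw": [0.9,0.9,0.9]
}}

```text
time: 17.43
ee_pos: [0.5874, 0.0462, 0.0881]
ee_rot: [-2.087, -2.348, -0.003]
ft_force: [-2.1, 4.8, 6.3]
grip_width: 0.0153
```

Emit:
{"api": "servo_tool", "payload": {
  "turn": [
    [0,0,0],
    [0,0,0],
    [0,0,0]
  ],
  "slide": [
    [-0.01,0.001,0],
    [-0.02,0.001,0],
    [-0.02,0.001,0]
  ],
  "jaw": [0.9,0.9,0.9]
}}

```text
time: 17.68
ee_pos: [0.5877, 0.0447, 0.088]
ee_rot: [-2.087, -2.347, -0.003]
ft_force: [-2.1, 4.6, 5.4]
grip_width: 0.016
```

Emit:
{"api": "servo_tool", "payload": {
  "turn": [
    [0,0,0],
    [0,0,0],
    [0,0,0]
  ],
  "slide": [
    [-0.01,0.001,0],
    [-0.02,0.001,0],
    [-0.02,0.001,0]
  ],
  "jaw": [0.9,0.9,0.9]
}}

```text
time: 17.93
ee_pos: [0.588, 0.0432, 0.0881]
ee_rot: [-2.087, -2.348, -0.003]
ft_force: [-1.9, 5.1, 6.2]
grip_width: 0.0158
```

```bash
python3 - <<'E'
from h import *
to(.587,.0445,.0855)
for n in["scene"]:
  im=cams.grab_frame(n);cv2.imwrite("pics/s9.png",cv2.resize(im[150:250,180:310,::-1],None,fx=6,fy=6,interpolation=cv2.INTER_CUBIC))
E
```

```text
t 17.93 pos [0.588  0.0432 0.0881] yaw tool-x vs rack y 6.73 w 0.0158 F [-1.9  5.1  6.2]
slide units [ 0.018 -0.011  0.032]
```

View pics/s9.png

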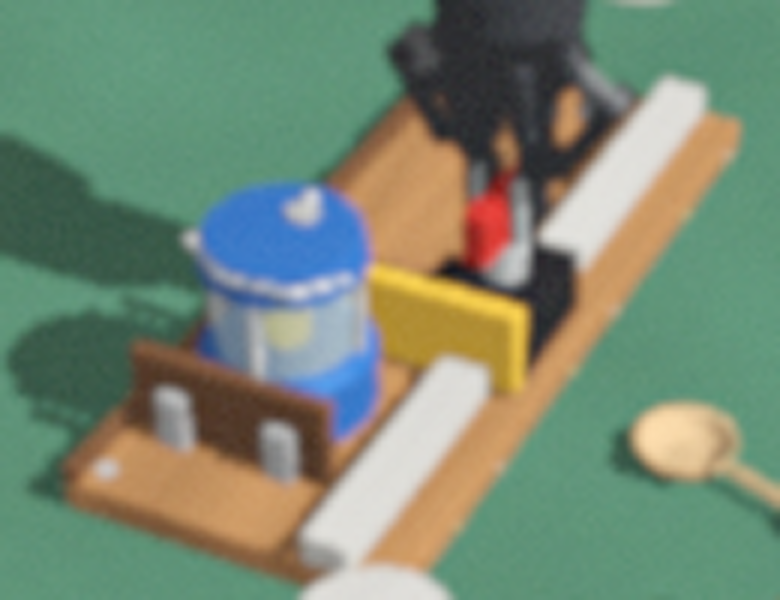

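The plate now touches the lantern, and the steady 5 N is the lantern sliding. I continue until it meets the end plate.

Emit:
{"api": "servo_tool", "payload": {
  "turn": [
    [0,0,0],
    [0,0,0],
    [0,0,0]
  ],
  "slide": [
    [-0.01,0.001,0],
    [-0.015,0.001,0],
    [-0.015,0.001,0]
  ],
  "jaw": [0.9,0.9,0.9]
}}

```text
time: 18.23
ee_pos: [0.588, 0.0428, 0.088]
ee_rot: [-2.086, -2.346, -0.004]
ft_force: [-2.7, 7.0, 6.4]
grip_width: 0.015
```

Emit:
{"api": "servo_tool", "payload": {
  "turn": [
    [0,0,0],
    [0,0,0],
    [0,0,0]
  ],
  "slide": [
    [-0.01,0.001,0],
    [-0.015,0.001,0],
    [-0.015,0.001,0]
  ],
  "jaw": [0.9,0.9,0.9]
}}

```text
time: 18.48
ee_pos: [0.5881, 0.0427, 0.0881]
ee_rot: [-2.085, -2.345, -0.006]
ft_force: [-4.0, 10.5, 8.1]
grip_width: 0.0153
```

Emit:
{"api": "servo_tool", "payload": {
  "turn": [
    [0,0,0],
    [0,0,0],
    [0,0,0]
  ],
  "slide": [
    [-0.01,0.001,0],
    [-0.015,0.001,0],
    [-0.015,0.001,0]
  ],
  "jaw": [0.9,0.9,0.9]
}}

```text
time: 18.73
ee_pos: [0.5881, 0.0425, 0.0881]
ee_rot: [-2.084, -2.344, -0.008]
ft_force: [-3.6, 15.0, 8.0]
grip_width: 0.0158
```

The lantern is firmly against the end plate (force climbing to 15 N with no further motion). Turning the knob clockwise.

Emit:
{"api": "servo_tool", "payload": {
  "turn": [
    [0,0,0.1],
    [0,0,0.2],
    [0,0,0.3],
    [0,0,0.4],
    [0,0,0.5],
    [0,0,0.6],
    [0,0,0.7],
    [0,0,0.8],
    [0,0,0.8]
  ],
  "slide": [
    [0,0,0],
    [0,0,0],
    [0,0,0],
    [0,0,0],
    [0,0,0],
    [0,0,0],
    [0,0,0],
    [0,0,0],
    [0,0,0]
  ],
  "jaw": [0.9,0.9,0.9,0.9,0.9,0.9,0.9,0.9,0.9],
  "squeeze": 60
}}

```text
time: 19.48
ee_pos: [0.5898, 0.0421, 0.0882]
ee_rot: [-2.71, -1.583, -0.011]
ft_force: [3.7, 13.9, 2.1]
grip_width: 0.0147
```

```bash
python3 - <<'E'
from h import *
to(.588,.0425,.088);s=ctrl.read_state();print(np.round(s["joints"],2),s["torque"])
E
```

```text
t 19.48 pos [0.5898 0.0421 0.0882] yaw tool-x vs rack y -29.43 w 0.0147 F [ 3.7 13.9  2.1]
slide units [-0.007 -0.022  0.002]
[-0.12  0.28  1.8   0.01  1.06  0.39] [ 2.3105112  -0.43177759 -0.168429  ]
```

Emit:
{"api": "servo_tool", "payload": {
  "turn": [
    [0,0,0.1],
    [0,0,0.2],
    [0,0,0.3],
    [0,0,0.4],
    [0,0,0.5],
    [0,0,0.6],
    [0,0,0.7],
    [0,0,0.8],
    [0,0,0.9],
    [0,0,0.9]
  ],
  "slide": [
    [0,0,0],
    [0,0,0],
    [0,0,0],
    [0,0,0],
    [0,0,0],
    [0,0,0],
    [0,0,0],
    [0,0,0],
    [0,0,0],
    [0,0,0]
  ],
  "jaw": [0.9,0.9,0.9,0.9,0.9,0.9,0.9,0.9,0.9,0.9]
}}

```text
time: 20.32
ee_pos: [0.5909, 0.0404, 0.0882]
ee_rot: [-3.092, -0.546, -0.012]
ft_force: [2.7, 13.4, 4.2]
grip_width: 0.0146
```

Emit:
{"api": "servo_tool", "payload": {
  "turn": [
    [0,0,0.05],
    [0,0,0.1],
    [0,0,0.14],
    [0,0,0.14]
  ],
  "slide": [
    [0,0,0],
    [0,0,0],
    [0,0,0],
    [0,0,0]
  ],
  "jaw": [0.9,0.9,0.9,0.9]
}}

```text
time: 20.65
ee_pos: [0.5907, 0.0418, 0.0882]
ee_rot: [-3.114, -0.38, -0.012]
ft_force: [7.4, 10.6, -3.6]
grip_width: 0.0152
```

```bash
python3 - <<'E'
from h import *
to(.588,.0425,.088);s=ctrl.read_state();print(np.round(s["joints"],2),s["torque"],s["joint_efforts"][5])
E
```

```text
t 20.65 pos [0.5907 0.0418 0.0882] yaw tool-x vs rack y -76.09 w 0.0152 F [ 7.4 10.6 -3.6]
slide units [-0.03  -0.017  0.003]
[-0.12  0.28  1.8   0.01  1.06  1.2 ] [ 1.74062061 -1.0846504   0.19754914] 0.6605004519224167
```

Emit:
{"api": "servo_tool", "payload": {
  "turn": [
    [0,0,0.04],
    [0,0,0.08],
    [0,0,0.08]
  ],
  "slide": [
    [0,0,0],
    [0,0,0],
    [0,0,0]
  ],
  "jaw": [0.9,0.9,0.9]
}}

```text
time: 20.9
ee_pos: [0.5902, 0.0416, 0.0883]
ee_rot: [-3.125, -0.287, -0.009]
ft_force: [7.2, 7.7, -0.8]
grip_width: 0.0148
```

```bash
python3 - <<'E'
from h import *
to(.588,.0425,.088);s=ctrl.read_state();print(np.round(s["joints"],2),s["torque"],s["joint_efforts"][5])
E
```

```text
t 20.9 pos [0.5902 0.0416 0.0883] yaw tool-x vs rack y -79.5 w 0.0148 F [ 7.2  7.7 -0.8]
slide units [-0.025 -0.016  0.004]
[-0.12  0.28  1.8   0.01  1.06  1.26] [ 1.24708119 -0.87189225  0.97318081] 1.2870025634765625
```

Emit:
{"api": "servo_tool", "payload": {
  "turn": [
    [0,0,0.04],
    [0,0,0.08],
    [0,0,0.12],
    [0,0,0.12]
  ],
  "slide": [
    [0,0,0],
    [0,0,0],
    [0,0,0],
    [0,0,0]
  ],
  "jaw": [0.9,0.9,0.9,0.9]
}}

```text
time: 21.23
ee_pos: [0.5902, 0.0414, 0.0885]
ee_rot: [-3.136, -0.151, -0.008]
ft_force: [2.9, 15.1, 3.2]
grip_width: 0.015
```

```bash
python3 - <<'E'
from h import *
to(.588,.0425,.088);s=ctrl.read_state();print(np.round(s["joints"],2),s["torque"],s["joint_efforts"][5])
E
```

```text
t 21.23 pos [0.5902 0.0414 0.0885] yaw tool-x vs rack y -84.5 w 0.015 F [ 2.9 15.1  3.2]
slide units [-0.026 -0.016  0.006]
[-0.12  0.28  1.8   0.    1.06  1.35] [ 2.17706209 -0.52575429  3.13983961] 3.327321633696556
```

Torque rises to 3.1 N·m with no further knob motion, so this is the hard stop. Releasing and retreating.

Emit:
{"api": "servo_tool", "payload": {
  "turn": [
    [0,0,0],
    [0,0,0],
    [0,0,0],
    [0,0,0],
    [0,0,0],
    [0,0,0],
    [0,0,0]
  ],
  "slide": [
    [0,0,0],
    [0,0,0],
    [0,0,0],
    [0,0,0],
    [0,0,0],
    [0,0,0],
    [0,0,0]
  ],
  "jaw": [0.7,0.5,0.4,0.4,0.4,0.4,0.4]
}}

```text
time: 21.82
ee_pos: [0.5883, 0.0384, 0.0872]
ee_rot: [3.139, 0.135, -0.0]
ft_force: [-0.0, 0.2, -0.7]
grip_width: 0.0514
```

Emit:
{"api": "servo_tool", "payload": {
  "turn": [
    [0,0,0],
    [0,0,0],
    [0,0,0],
    [0,0,0],
    [0,0,0]
  ],
  "slide": [
    [0,0,-0.2],
    [0,0,-0.5],
    [0,0,-0.9],
    [0,0,-1],
    [0,0,-1]
  ],
  "jaw": [0.4,0.4,0.4,0.4,0.4]
}}

```text
time: 22.23
ee_pos: [0.5905, 0.0384, 0.1709]
ee_rot: [3.137, 0.135, 0.011]
ft_force: [0.5, -0.6, 0.7]
grip_width: 0.051
```

Emit:
{"api": "servo_tool", "payload": {
  "turn": [
    [0,0,0],
    [0,0,0],
    [0,0,0],
    [0,0,0]
  ],
  "slide": [
    [0,0,-0.4],
    [0,0,-0.8],
    [0,0,-0.8],
    [0,0,-0.8]
  ],
  "jaw": [0.4,0.4,0.4,0.4]
}}

```text
time: 22.57
ee_pos: [0.589, 0.0386, 0.2321]
ee_rot: [3.138, 0.135, 0.004]
ft_force: [-0.5, -0.7, -0.9]
grip_width: 0.0509
```

```bash
python3 - <<'E'
from h import *
to(.588,.0425,.088)
im=cams.grab_frame("wrist");cv2.imwrite("pics/w10.png",im[:,:,::-1])
im=cams.grab_frame("side");cv2.imwrite("pics/s10.png",im[:,:,::-1])
E
```

```text
t 22.57 pos [0.589  0.0386 0.2321] yaw tool-x vs rack y -85.06 w 0.0509 F [-0.5 -0.7 -0.9]
slide units [-0.013 -0.051  1.801]
```

View pics/w10.png

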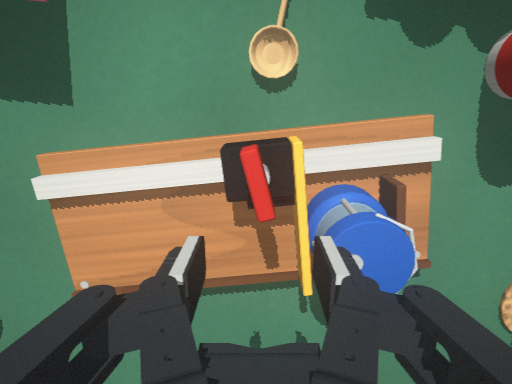

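View pics/s10.png

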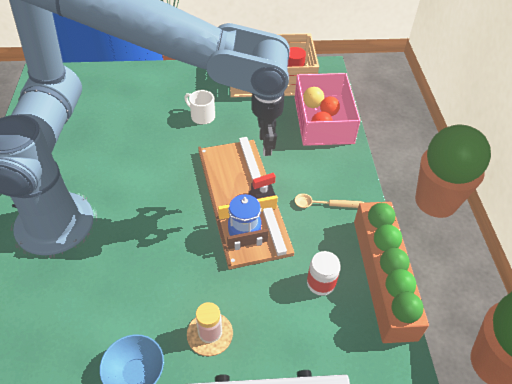

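The views show the bar across the rail ((249,150)–(266,217) in the wrist picture), the plate against the lantern, the jar on the mat at (208,322), and the bystanders unmoved. I'll measure the knob angle numerically, because the bar looks a little short of perpendicular.

```bash
cat >> h.py <<'E'
def knobang(f):
    im=cv2.cvtColor(cv2.imread(f),cv2.COLOR_BGR2RGB);hsv=cv2.cvtColor(im,cv2.COLOR_RGB2HSV)
    m0=(((hsv[...,0]<7)|(hsv[...,0]>172))&(hsv[...,1]>170)&(hsv[...,2]>60)).astype(np.uint8)
    k,l,st,ce=cv2.connectedComponentsWithStats(m0)
    i=min((i for i in range(1,k) if st[i,4]>500),key=lambda i:abs(ce[i][0]-258)+abs(ce[i][1]-150))
    V=hsv[...,2][l==i];print("V pct",np.percentile(V,[5,25,50,75,95]))
    for m in [l==i,(l==i)&(hsv[...,2]>np.percentile(V,95)-45)]:
        ys,xs=np.nonzero(m);P=np.array([onz("wrist",p,.115)[:2] for p in np.c_[xs,ys]])
        c,(w,h),an=cv2.minAreaRect((P*1e4).astype(np.float32))
        ev=np.linalg.svd(P-P.mean(0),full_matrices=False)[2][0];ang=np.degrees(np.arctan2(ev[1],ev[0]))
        print(m.sum(),"centre",np.round(P.mean(0),4),"rect mm",w/10,h/10,"rect ang",an,"PCA",round(ang,1),"cw from rack y(100.3deg)",round((100.3-ang)%180,1))
E
python3 - <<'E'
from h import *
knobang("pics/w10.png")
# rail direction by eye-picked edge points at z .034
A=onz("wrist",(40,198),.034);B=onz("wrist",(440,159),.034);print("rail dir",np.degrees(np.arctan2(*(A-B)[1::-1])))
E
```

```text
V pct [149.6 209.  222.  223.  225. ]
1473 centre [0.59   0.0399] rect mm 65.5661865234375 16.356663513183594 rect ang 19.80238151550293 PCA -161.0 cw from rack y(100.3deg) 81.3Traceback (most recent call last):
  File "<stdin>", line 2, in <module>
  File "h.py", line 46, in knobang
    ys,xs=np.nonzero(m);P=np.array([onz("wrist",p,.115)[:2] for p in np.c_[xs,ys]])
                                    ~~~^^^^^^^^^^^^^^^^
  File "h.py", line 14, in onz
    p,d=ray(n,px);return p+d*(z-p[2])/d[2]
        ~~~^^^^^^
  File "h.py", line 12, in ray
    c,Rm,p=pose(n);d=Rm@np.array([(px[0]-c["cx"])/c["fx"],-(px[1]-c["cy"])/c["fy"],-1.]);return p,d
           ~~~~^^^
  File "h.py", line 7, in pose
    s=ctrl.read_state();T=np.eye(4);T[:3,:3]=R.from_rotvec(s["ee_rot"]).as_matrix();T[:3,3]=s["ee_pos"]
ValueError: time passes only in moves, steps and waits
```

The bar measures about 81° from the rail (a clean 65×16 mm rectangle) against 86° at the hard stop. I'll regrip it aligned and firmer and turn further.

Emit:
{"api": "servo_tool", "payload": {
  "turn": [
    [0,0,-0.15],
    [0,0,-0.3],
    [0,0,-0.31],
    [0,0,-0.31],
    [0,0,-0.31]
  ],
  "slide": [
    [0.01,-0.01,0],
    [0.01,-0.01,0.3],
    [0.01,-0.01,0.7],
    [0.01,-0.01,0.9],
    [0.01,-0.01,0.9]
  ],
  "jaw": [0.4,0.4,0.4,0.4,0.4]
}}

```text
time: 23.08
ee_pos: [0.5844, 0.0401, 0.1519]
ee_rot: [-3.095, -0.515, 0.02]
ft_force: [0.2, -0.8, -0.8]
grip_width: 0.0513
```

```bash
python3 - <<'E'
import re
s=open("h.py").read()
s=s.replace('def pose(n):\n','import functools\n@functools.lru_cache\ndef pose(n):\n')
open("h.py","w").write(s)
from h import *
cams.grab_frame  # keep
im=cams.grab_frame("wrist");cv2.imwrite("pics/w11.png",im[:,:,::-1]);knobang("pics/w11.png")
s=ctrl.read_state();print(s["ee_pos"]);to(s["ee_pos"][0],s["ee_pos"][1],.087)
E
```

```text
V pct [160. 215. 224. 226. 227.]
2802 centre [0.5934 0.0398] rect mm 68.63762817382812 15.825202941894531 rect ang 19.713430404663086 PCA -160.5 cw from rack y(100.3deg) 80.8
2549 centre [0.5939 0.0397] rect mm 67.2334228515625 14.358956909179687 rect ang 19.66242027282715 PCA -160.3 cw from rack y(100.3deg) 80.6
[0.5861965  0.0399112  0.15484476]
t 23.13 pos [0.5862 0.0399 0.1548] yaw tool-x vs rack y -71.11 w 0.0514 F [-0.4  0.7  0.5]
slide units [0.007 0.003 0.848]
```

Emit:
{"api": "servo_tool", "payload": {
  "turn": [
    [0,0,0],
    [0,0,0],
    [0,0,0],
    [0,0,0],
    [0,0,0]
  ],
  "slide": [
    [0.02,0,0.3],
    [0.02,0,0.6],
    [0.02,0,0.87],
    [0.02,0,0.87],
    [0.02,0,0.87]
  ],
  "jaw": [0.4,0.4,0.4,0.4,0.4]
}}

```text
time: 23.55
ee_pos: [0.5902, 0.0402, 0.0895]
ee_rot: [-3.099, -0.516, 0.002]
ft_force: [0.3, 0.9, 0.9]
grip_width: 0.0511
```

Emit:
{"api": "servo_tool", "payload": {
  "turn": [
    [0,0,0],
    [0,0,0],
    [0,0,0],
    [0,0,0],
    [0,0,0],
    [0,0,0],
    [0,0,0],
    [0,0,0]
  ],
  "slide": [
    [0,0,0],
    [0,0,0],
    [0,0,0],
    [0,0,0],
    [0,0,0],
    [0,0,0],
    [0,0,0],
    [0,0,0]
  ],
  "jaw": [0.5,0.6,0.7,0.8,0.9,0.9,0.9,0.9],
  "squeeze": 100
}}

```text
time: 24.22
ee_pos: [0.5913, 0.0406, 0.0914]
ee_rot: [-3.099, -0.518, -0.003]
ft_force: [-2.8, 3.1, 6.2]
grip_width: 0.0144
```

```bash
python3 - <<'E'
from h import *
s=ctrl.read_state();print(s["ee_pos"],s["ft_force"],s["torque"],s["joint_efforts"][5])
E
```

```text
[0.59126138 0.04057744 0.09140593] [-2.7984596  3.0908917  6.2489081] [0.29748006 0.38821459 0.29553506] 0.2708774898201227
```

Emit:
{"api": "servo_tool", "payload": {
  "turn": [
    [0,0,0.04],
    [0,0,0.08],
    [0,0,0.12],
    [0,0,0.12],
    [0,0,0.12]
  ],
  "slide": [
    [0,0,0],
    [0,0,0],
    [0,0,0],
    [0,0,0],
    [0,0,0]
  ],
  "jaw": [0.9,0.9,0.9,0.9,0.9]
}}

```text
time: 24.63
ee_pos: [0.5911, 0.0415, 0.0914]
ee_rot: [-3.118, -0.371, -0.002]
ft_force: [-2.8, 7.8, 5.3]
grip_width: 0.0138
```

```bash
python3 - <<'E'
from h import *
s=ctrl.read_state();to(.59,.04,.088);print(s["ft_force"],s["torque"],s["joint_efforts"][5])
im=cams.grab_frame("wrist");cv2.imwrite("pics/w12.png",im[:,:,::-1])
try: knobang("pics/w12.png")
except Exception as e: print(e)
E
```

```text
t 24.63 pos [0.5911 0.0415 0.0914] yaw tool-x vs rack y -76.41 w 0.0138 F [-2.8  7.8  5.3]
slide units [-0.018  0.015  0.043]
[-2.777829    7.83426644  5.28994523] [1.3436949  0.45446814 0.41501702] 0.5707374215126038
V pct [159. 215. 223. 226. 229.]
5328 centre [0.5947 0.0417] rect mm 70.58030395507812 15.619137573242188 rect ang 14.494569778442383 PCA -165.9 cw from rack y(100.3deg) 86.2
4818 centre [0.5955 0.042 ] rect mm 69.14683227539062 14.18145751953125 rect ang 14.215571403503418 PCA -166.2 cw from rack y(100.3deg) 86.5
```

Emit:
{"api": "servo_tool", "payload": {
  "turn": [
    [0,0,0.04],
    [0,0,0.08],
    [0,0,0.12],
    [0,0,0.12]
  ],
  "slide": [
    [0,0,0],
    [0,0,0],
    [0,0,0],
    [0,0,0]
  ],
  "jaw": [0.9,0.9,0.9,0.9]
}}

```text
time: 25.02
ee_pos: [0.5914, 0.0407, 0.0914]
ee_rot: [3.131, 0.235, 0.003]
ft_force: [2.2, -2.7, 1.3]
grip_width: 0.0139
```

```bash
python3 - <<'E'
from h import *
s=ctrl.read_state();to(.59,.04,.088);print(s["ft_force"],s["torque"],s["joint_efforts"][5])
im=cams.grab_frame("wrist");cv2.imwrite("pics/w13.png",im[:,:,::-1])
knobang("pics/w13.png")
E
```

```text
t 25.02 pos [0.5914 0.0407 0.0914] yaw tool-x vs rack y -81.4 w 0.0139 F [ 2.2 -2.7  1.3]
slide units [-0.019  0.006  0.042]
[ 2.19706991 -2.71058355  1.3426625 ] [-0.42743991 -0.14788606  2.60899266] 2.946830168366432
V pct [161.35 216.   223.   226.   229.  ]
5288 centre [0.5952 0.0405] rect mm 70.59595336914063 15.567129516601563 rect ang 12.566823959350586 PCA -168.1 cw from rack y(100.3deg) 88.4
4805 centre [0.5959 0.0407] rect mm 69.55147094726563 14.383613586425781 rect ang 12.749588966369629 PCA -168.3 cw from rack y(100.3deg) 88.6
```

The bar stalls at the stop (88° against the tool's 92°, 2.6 N·m). It must have rolled back at the previous release, so I'll unwind the torque before opening.

Emit:
{"api": "servo_tool", "payload": {
  "turn": [
    [0,0,-0.04],
    [0,0,-0.07],
    [0,0,-0.07]
  ],
  "slide": [
    [0,0,0],
    [0,0,0],
    [0,0,0]
  ],
  "jaw": [0.9,0.9,0.9]
}}

```text
time: 25.32
ee_pos: [0.5915, 0.0405, 0.0913]
ee_rot: [3.125, 0.316, 0.003]
ft_force: [-0.9, 1.0, -0.5]
grip_width: 0.014
```

```bash
python3 - <<'E'
from h import *
s=ctrl.read_state();to(.59,.04,.088);print(s["ft_force"],s["torque"],s["joint_efforts"][5])
im=cams.grab_frame("wrist");cv2.imwrite("pics/w14.png",im[:,:,::-1])
knobang("pics/w14.png")
E
```

```text
t 25.32 pos [0.5915 0.0405 0.0913] yaw tool-x vs rack y -78.46 w 0.014 F [-0.9  1.  -0.5]
slide units [-0.02   0.002  0.042]
[-0.88026058  0.98951061 -0.48166182] [0.01699039 0.27010429 1.4702    ] 1.5265260636806488
V pct [163. 216. 223. 226. 229.]
5333 centre [0.595  0.0405] rect mm 70.4007080078125 15.375942993164063 rect ang 13.336288452148438 PCA -167.0 cw from rack y(100.3deg) 87.3
4876 centre [0.5956 0.0407] rect mm 69.58060302734376 14.399923706054688 rect ang 13.266417503356934 PCA -167.0 cw from rack y(100.3deg) 87.3
```

Emit:
{"api": "servo_tool", "payload": {
  "turn": [
    [0,0,-0.02],
    [0,0,-0.045],
    [0,0,-0.045]
  ],
  "slide": [
    [0,0,0],
    [0,0,0],
    [0,0,0]
  ],
  "jaw": [0.9,0.9,0.9]
}}

```text
time: 25.62
ee_pos: [0.5915, 0.0406, 0.0913]
ee_rot: [-3.12, -0.365, -0.003]
ft_force: [-1.0, 6.0, 10.2]
grip_width: 0.0141
```

Emit:
{"api": "servo_tool", "payload": {
  "turn": [
    [0,0,0],
    [0,0,0],
    [0,0,0],
    [0,0,0],
    [0,0,0],
    [0,0,0]
  ],
  "slide": [
    [0,0,0],
    [0,0,0],
    [0,0,0],
    [0,0,0],
    [0,0,0],
    [0,0,0]
  ],
  "jaw": [0.75,0.65,0.5,0.4,0.4,0.4]
}}

```text
time: 26.12
ee_pos: [0.5904, 0.04, 0.0895]
ee_rot: [-3.121, -0.362, 0.001]
ft_force: [-0.2, -0.8, 0.2]
grip_width: 0.0512
```

```bash
python3 - <<'E'
from h import *
s=ctrl.read_state();to(.59,.04,.088);print(s["ft_force"],s["torque"],s["joint_efforts"][5])
im=cams.grab_frame("wrist");cv2.imwrite("pics/w15.png",im[:,:,::-1])
knobang("pics/w15.png")
E
```

```text
t 26.12 pos [0.5904 0.04   0.0895] yaw tool-x vs rack y -76.75 w 0.0512 F [-0.2 -0.8  0.2]
slide units [-0.005 -0.001  0.019]
[-0.17943946 -0.7956226   0.16628511] [-0.00136658  0.01947968 -0.00197397] 0.0018049540085485205
V pct [165. 220. 228. 231. 233.]
5789 centre [0.5944 0.0425] rect mm 70.29776611328126 16.15177001953125 rect ang 19.807138442993164 PCA -161.1 cw from rack y(100.3deg) 81.4
5264 centre [0.5947 0.0426] rect mm 69.47899169921875 14.68685302734375 rect ang 19.301748275756836 PCA -161.0 cw from rack y(100.3deg) 81.3
```

Both releases left the bar at 81°, though it was held at 86–88°. To exclude drag from the opening pads, I'll turn it with loosely closed jaws and back off by rotation only.

Emit:
{"api": "servo_tool", "payload": {
  "turn": [
    [0,0,0],
    [0,0,0],
    [0,0,0],
    [0,0,0.05],
    [0,0,0.1],
    [0,0,0.15],
    [0,0,0.2],
    [0,0,0.25],
    [0,0,0.3],
    [0,0,0.33],
    [0,0,0.33]
  ],
  "slide": [
    [0,0,0],
    [0,0,0],
    [0,0,0],
    [0,0,0],
    [0,0,0],
    [0,0,0],
    [0,0,0],
    [0,0,0],
    [0,0,0],
    [0,0,0],
    [0,0,0]
  ],
  "jaw": [0.75,0.75,0.75,0.75,0.75,0.75,0.75,0.75,0.75,0.75,0.75]
}}

```text
time: 27.08
ee_pos: [0.5892, 0.04, 0.0896]
ee_rot: [3.14, -0.041, -0.006]
ft_force: [-5.6, -0.7, 4.0]
grip_width: 0.0213
```

```bash
python3 - <<'E'
from h import *
s=ctrl.read_state();to(.59,.04,.088);print(s["ft_force"],s["torque"],s["joint_efforts"][5])
im=cams.grab_frame("wrist");cv2.imwrite("pics/w16.png",im[:,:,::-1])
knobang("pics/w16.png")
E
```

```text
t 27.08 pos [0.5892 0.04   0.0896] yaw tool-x vs rack y -91.5 w 0.0213 F [-5.6 -0.7  4. ]
slide units [0.01  0.    0.019]
[-5.57303915 -0.70946551  4.0067592 ] [-0.19378528  0.81711375  0.3711961 ] 0.523615088313818
V pct [127. 211. 223. 226. 229.]
5934 centre [0.5956 0.0397] rect mm 69.87527465820312 17.24656524658203 rect ang 13.602224349975586 PCA -168.3 cw from rack y(100.3deg) 88.6
5153 centre [0.5952 0.0402] rect mm 69.21192016601563 15.752499389648438 rect ang 12.437338829040527 PCA -167.4 cw from rack y(100.3deg) 87.7
```

Emit:
{"api": "servo_tool", "payload": {
  "turn": [
    [0,0,-0.04],
    [0,0,-0.08],
    [0,0,-0.12],
    [0,0,-0.16],
    [0,0,-0.2],
    [0,0,-0.2]
  ],
  "slide": [
    [0,0,0],
    [0,0,0],
    [0,0,0],
    [0,0,0],
    [0,0,0],
    [0,0,0]
  ],
  "jaw": [0.75,0.75,0.75,0.75,0.75,0.75]
}}

```text
time: 27.63
ee_pos: [0.5906, 0.0401, 0.0897]
ee_rot: [3.135, 0.204, 0.0]
ft_force: [-0.9, -0.3, 0.3]
grip_width: 0.0217
```

```bash
python3 - <<'E'
from h import *
s=ctrl.read_state();to(.59,.04,.088);print(s["ft_force"],s["torque"],s["joint_efforts"][5])
im=cams.grab_frame("wrist");cv2.imwrite("pics/w17.png",im[:,:,::-1])
knobang("pics/w17.png")
E
```

```text
t 27.63 pos [0.5906 0.0401 0.0897] yaw tool-x vs rack y -82.55 w 0.0217 F [-0.9 -0.3  0.3]
slide units [-0.007  0.     0.021]
[-0.87079334 -0.33271404  0.29785455] [-0.00348434 -0.01250974 -0.01265559] -0.2222332963719964
V pct [166. 215. 223. 227. 230.]
5695 centre [0.5948 0.0401] rect mm 70.4327880859375 15.831533813476563 rect ang 13.583898544311523 PCA -166.7 cw from rack y(100.3deg) 87.0
5199 centre [0.5952 0.0402] rect mm 69.4751220703125 14.31597900390625 rect ang 13.738544464111328 PCA -166.6 cw from rack y(100.3deg) 86.9
```

With no contact the bar stays at 86–87° (the hard stop), so the pads had dragged it earlier. I'll align and lift straight off without moving the jaws.

Emit:
{"api": "servo_tool", "payload": {
  "turn": [
    [0,0,-0.06],
    [0,0,-0.13],
    [0,0,-0.13],
    [0,0,-0.13],
    [0,0,-0.13],
    [0,0,-0.13],
    [0,0,-0.13],
    [0,0,-0.13]
  ],
  "slide": [
    [0,0,0],
    [0,0,0],
    [0,0,0],
    [0,0,-0.1],
    [0,0,-0.3],
    [0,0,-0.6],
    [0,0,-0.9],
    [0,0,-0.9]
  ],
  "jaw": [0.75,0.75,0.75,0.75,0.75,0.75,0.75,0.75]
}}

```text
time: 28.35
ee_pos: [0.594, 0.0398, 0.1681]
ee_rot: [3.118, 0.361, 0.016]
ft_force: [1.2, 0.5, 0.9]
grip_width: 0.0215
```

Emit:
{"api": "servo_tool", "payload": {
  "turn": [
    [0,0,0],
    [0,0,0],
    [0,0,0],
    [0,0,0],
    [0,0,0],
    [0,0,0]
  ],
  "slide": [
    [0,0,-0.4],
    [0,0,-0.8],
    [0,0,-0.9],
    [0,0,-0.9],
    [0,0,-0.9],
    [0,0,-0.9]
  ],
  "jaw": [0.75,0.75,0.75,0.75,0.75,0.75]
}}

```text
time: 28.85
ee_pos: [0.5895, 0.0402, 0.2316]
ee_rot: [-3.12, -0.362, 0.005]
ft_force: [-0.3, -0.7, -0.4]
grip_width: 0.0215
```

```bash
python3 - <<'E'
from h import *
to(.59,.04,.088)
im=cams.grab_frame("wrist");cv2.imwrite("pics/w18.png",im[:,:,::-1])
knobang("pics/w18.png")
# plate far/near faces: yellow mask edges back-projected to z=.072, lantern fit
for t in ["lantern"]:
    for d in cams.trace("wrist",t)[:1]: print(t,fit(["wrist"],{"wrist":d["mask"]},LAN,[.54,-.06]))
c=np.array([.5325,.0588]);ux=np.array([.984,.179]);uy=np.array([-.179,.984])
hsv=cv2.cvtColor(im,cv2.COLOR_RGB2HSV);m=(hsv[...,0]>19)&(hsv[...,0]<32)&(hsv[...,1]>190)&(hsv[...,2]>190)
ys,xs=np.nonzero(m);P=np.array([onz("wrist",p,.072)[:2] for p in np.c_[xs,ys]])-c;q=P@uy
print("plate ry",np.percentile(q,[2,25,50,75,98]),m.sum())
for n in ["side","scene"]:
    cams.grab_frame(n)
    for t,sg,x0 in [("jar",[(r,z-.012) for r,z in JAR],[.432,-.35]),("tin",TIN,[.72,-.23]),("lantern",LAN,[.53,-.06])]:
        for d in cams.trace(n,t)[:1]: print(n,t,round(d["score"],2),fit([n],{n:d["mask"]},sg,x0))
E
```

```text
t 28.85 pos [0.5895 0.0402 0.2316] yaw tool-x vs rack y -76.75 w 0.0215 F [-0.3 -0.7 -0.4]
slide units [0.011 0.006 1.796]
V pct [170.3 213.  223.  225.  227. ]
1407 centre [0.5916 0.0398] rect mm 65.328369140625 15.817755126953125 rect ang 13.760762214660645 PCA -166.2 cw from rack y(100.3deg) 86.5
1273 centre [0.5918 0.0398] rect mm 64.49998168945312 13.976107788085937 rect ang 14.276891708374023 PCA -165.6 cw from rack y(100.3deg) 85.9
lantern (array([ 0.5412, -0.0673]), np.float64(0.72))Traceback (most recent call last):
  File "<stdin>", line 10, in <module>
ValueError: operands could not be broadcast together with shapes (0,) (2,)
```

The knob now rests at 86°, the hard stop. Next I check the lantern/plate gap by looking along the plate face, then the final poses.

Emit:
{"api": "servo_tool", "payload": {
  "turn": [
    [0,0,0],
    [0,0,0],
    [0,0,0],
    [0,0,0],
    [0,0,0]
  ],
  "slide": [
    [0,0.3,0],
    [0,0.6,0],
    [0,0.6,0],
    [0,0.6,0],
    [0,0.6,0]
  ],
  "jaw": [0.75,0.75,0.75,0.75,0.75]
}}

```text
time: 29.37
ee_pos: [0.601, -0.0062, 0.2325]
ee_rot: [-3.12, -0.363, 0.003]
ft_force: [0.3, 0.1, 0.2]
grip_width: 0.0209
```

```bash
python3 - <<'E'
from h import *
im=cams.grab_frame("wrist");cv2.imwrite("pics/w19.png",im[:,:,::-1])
h=cv2.cvtColor(im,cv2.COLOR_RGB2HSV).astype(int);H,S,V=h[...,0],h[...,1],h[...,2]
L=np.full(H.shape,'.');L[(H>=20)&(H<35)&(S>130)&(V>70)]='Y';L[(H>98)&(H<125)&(S>120)]='B';L[(H>5)&(H<20)&(S>70)]='w';L[(H>55)&(H<95)&(S>70)]='g';L[(S<50)&(V>120)]='#';L[(V<45)]='k'
ys,xs=np.nonzero(L=='Y');print(xs.min(),xs.max(),ys.min(),ys.max(),len(xs))
x0=int(np.median(xs))-35
for r in range(ys.min(),min(ys.max(),ys.min()+190),5): print(r,''.join(L[r,x0:x0+100]))
for n in ["side","scene"]:
    cams.grab_frame(n)
    for t,sg,x0 in [("jar",[(r,z-.012) for r,z in JAR],[.432,-.35]),("tin",TIN,[.72,-.23])]:
        for d in cams.trace(n,t)[:1]: print(n,t,round(d["score"],2),fit([n],{n:d["mask"]},sg,x0))
E
```

```text
242 257 142 300 1410
142 ..............w.w...............wwwwYYYYYYYwwwwwwwwwwwwwwwwwwwwwwwwwwwwwwwwwwwwwwwwwwwwwwwwwwwwwwwww
147 .................................wYYYYYYYYYwwwwwwwwwwwwwwwwwwwwwwwwwwwwwwwwwwwwwwwwwwwwwwwwwwwwwwwww
152 ..............w.................wwYYYYYYYYYwwwwwwwwwwwwwwwwwwwwwwwwwwwwwwwwwwwwwwwwwwwwwwwwwwwwwwwww
157 ............w...................wwYYYYYYYYYw###############################.....wwwwwwwwwwwwwwwwwwww
162 .....w..w......ww........w.....wwYYYYYYYYYY.########################################################
167 ....##...w..w...w....w.w........wYYYYYYYYYYw########################################################
172 ..######.w....www.www....ww..w.wwYYYYYYYYYY#########################################################
177 ..#####..........w...www...w..wwwYYYYYYYYYw#########################################################
182 ..####.w.w.ww..w.....w.w.ww..w.wwYYYYYYYYYwwwwwwwwwwwwwwwwwwwwwwwwwwwwwwwwwwwwwwwwwwww.....#########
187 ....www.w.ww.w........w..w...wwwwYYYYYYYYYwwwwwwwwwwwwwwwwwwwwwwwwwwwwwwwwwwwwwwwwwwwwwwwwwwwwwwwwww
192 ....w.ww......w.w.www.ww.
[... 1820 characters left out ...]
BBB.####...........####.................
282 ......................wwwwwwwwYYYYYYYYwwwww.BBBBBBBBBBBBBBBBBBBBBB..................................
287 .............................YYYYYYYYY.......BBBBBBBBBBBBBBBBBBBBBBBB...............................
292 .....................ggggggg.YYYYYYYYY.ggg...g.BBBBBBBBBBBBBBBBBBBBBBB.k............................
297 ............k.......ggggggggYYYYYYYYY.ggg.g..g..ggBBBBBBBBBBBBBBBBBBBBB.............................
side jar 0.91 (array([ 0.4334, -0.3475]), np.float64(0.936))
side tin 0.62 (array([ 0.72, -0.23]), np.float64(0.0))
scene jar 0.69 (array([ 0.4298, -0.348 ]), np.float64(0.926))
scene tin 0.66 (array([ 0.7181, -0.2285]), np.float64(0.906))
```

```bash
python3 -c "
from rig import job
print(job.hand_in())"
```

```text
the job is handed in; nothing more can be done
None
```

The job is done and handed in at about 30 s on the robot's clock. The jar was moved to the mat first, then the stop was slid against the lantern, then the knob was turned to its hard stop.

**Jar:** It was set down with about 6 N of contact force. The last fits put it upright within about 3 mm of the mat's centre.

**Stop:** I slid it by its knob until it met the lantern. It then pushed the lantern a few millimetres to the end plate, where the force rose to 15 N with no further movement. The last close look along the plate face shows plate and lantern meeting, with at most about 1 mm (1 pixel) between them.

**Knob:** The first two times I opened the gripper, the bar rolled back to about 81°. I then turned it with loosely closed jaws and backed off by rotation only. It now stays at about 86° (1.5 rad), measured again after lifting clear.

**Checks that failed or disagreed:**
- The side camera's final tin fit failed outright. The scene camera put the tin within about 2 mm of where it started.
- The wrist fit of the lantern matched its outline poorly.
- I checked the mug and spoon only by eye, in pictures taken before the last two knob turns.

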